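Back off the ratchet to widen the bun packing guide

ROBOT

A 7-joint arm with a two-finger parallel gripper is mounted at the origin on a cart in front of the work surface, level with it; the furniture and walls round the work are solid. World frame = base frame: x ahead of the robot, y to its left, z up, the work surface at z = 0. Lengths are in mm, angles in rad, forces in N, time in s.
With the tool pointing down it reaches from about 400 to 875 mm from the base axis. Payload 4.4 kg.
Tool frame: the origin (TCP) lies at the very end of the fingers, on their centre line; the grasp point (between the pads) lies 19 mm behind it; y points along the fingers, z is the direction in which the jaws open and shut, and the axes are right-handed (so a half turn about y gives the same grasp; the last joint's range is limited). The gripper opens to 85 mm and grips with 20 to 120 N. Pads are 22 mm wide; open, the fingers measure 114 mm over their backs; the gripper's body (76 mm by 85 mm) begins 54 mm behind the grasp point. The pads swing forward as they close: fully open they stand 13 mm farther back than shut.
Start: joints at [-1.189, 0.628, 0.038, 1.517, -0.027, 0.996, -0.02], TCP at [281.419, 585.936, 231.313] pointing down, gripper open.
Joint ranges: [-3.06, 3.06], [-0.37, 2.12], [-1.25, 1.32], [0.18, 2.47], [-1.1, 4.24], [0.23, 1.98], [-2.94, 2.94]. Speed limits (rad/s): [2.57, 2.57, 3.14, 3.14, 3.14, 3.14, 3.14].

INTERFACE

Orientations are given as [roll, pitch, yaw] about the fixed x, y, z axes, in that order (R = Rz(yaw) Ry(pitch) Rx(roll)).
In Python, from cell import * gives the robot as it stands.
- The arm moves only by the tool apply_moves, never from a script. Its argument "targets" is a list of rows, each a list of 6 numbers: the shift along the tool's x, y, z in units of 40 mm (1.0 is 40 mm), then the turn, a rotation vector about the tool's x, y, z in units of 8 degrees (1.0 is 8 degrees). A call has 1 to 12 rows; each row shifts and turns the commanded pose from where the row before left it, along the tool's axes as they then stand; what a row does not reach is not made up. A row lasts 1/8 s, in which the tool goes at most 62.5 mm and 10.7 degrees, less where a joint would pass 70% of its speed; a pose out of reach is approached as far as the arm can. A call is refused whole if a number of a shift passes 1 or a number of a turn 1, either way. A call with a gripper value outside its range is refused whole. "jaw" is the gripper command: -1 is shut, 1 is fully open, values between are in proportion, set as the call begins (left out, the last holds). The fingers move at their own pace and stop on an object; the grip force is fixed at half the most. Time passes only in rows, so rows that do not move let the fingers close. It gives the time, the measured TCP pose, the force and the opening at its end, in the units of the state.
- read_state(): the state, without advancing time (a new reading comes with each control period).
- get_image(name): name is "scene" or "top" or "wrist"; returns the picture (384x512x3 uint8, red, green, blue); there is no depth.
- calibration(name): a dict with "fx", "fy", "cx", "cy" (pixels), "world_from_camera" (4x4, takes a point from camera to world coordinates). Camera axes: x right, y down, z forward; pixel columns grow to the right and rows downward; lengths in mm; the calibration is good to about 2 mm. The wrist camera is an equidistant fisheye: a pixel r from the principal point sees the ray r / f radians off the axis. A picture is of the moment at which its call begins: read the wrist's pose just before it. calibration takes no time and is no camera call; for the wrist camera it gives the pose at the moment of the call.
- finish_job(): hands the job in, once; it reports no verdict.
The state is a dict: "clock": time; "qpos": joint angles; "qd": joint speeds; "tau": joint torques, N m; "eef_pos": TCP position; "tool_rot": TCP orientation; "force": force on the tool from outside, world axes, zero at the start; "torque": the same for the moment, N m; "width": finger opening in mm.
Only numpy, scipy, OpenCV 4.12 (cv2) and the standard library are available. Lean on these libraries where they do the work, as an engineer would, in place of code of your own. Each camera call takes 0.05 s, during which the arm holds its last target. There are 200 camera calls.

TASK

Widen the bun packing guide to the green clip: press the red stop button fully, throw the red holding pawl over to the right so that it stays clear of the ratchet wheel, and turn the wheel backwards (clockwise as you face the panel) by its black grip until the red pointer of the sliding fence lines up with the green clip. Then throw the pawl back to the left so that it drops into the teeth again, and press the green start button fully. Move the fence only by the wheel, never press both buttons at once or start while the pawl is off, and leave the bun and the other things on the table where they are.

Things in the scene. Friction and masses are not known exactly. Their poses are not given: they have to be found in the camera images.
- pack_guide: White and steel packing guide, 300 mm wide, 370 mm deep, fixed to the table, moved and turned each time. Origin on the table top under the ratchet wheel's axis; x to its back, y to its left as seen from the robot, z up. The front is a sloping panel; behind it lies a steel deck, 137 mm high, from x = 105 to 280 mm, with a bun on it, a left end fence and a back rail (up to 210 mm high).
- panel: Aluminium front panel of the packing guide, sloping up to the back at 35 degrees (0.61 rad) from level, 205 mm up the slope by 304 mm wide. Origin on its face, on the ratchet wheel's axis, 68 mm above the table; x up the slope, y to the left, z square out of the face (leaning 35 degrees from vertical towards the front). Face spans x from -75 to 130 mm.
- wheel_grip (a point): Point in the black grip of the ratchet wheel, on its axis, 52 mm out from the panel, 14 mm below the grip's top. The grip is a bar 52 mm long, 14 mm thick, 34 to 66 mm out from the panel, on a round neck. Axes turn with the wheel: x along the bar, y across its 14 mm (pinch along y), z square out of the panel. The steel wheel under it: 24 saw teeth, 46 mm radius, 6 to 16 mm out from the panel.
- ratchet_wheel (a joint): Turn of the ratchet wheel, rad: near 0 at the start, grows as it is turned backwards (clockwise facing the panel), -0.35 to 2.0. With the pawl in the teeth it cannot turn backwards beyond one tooth (0.26 rad) of slack. A stiff bearing (0.06 N m) keeps it where it is left. Each rad moves the fence 50 mm to the machine's right. Needed turn 0.4 to 1.5 rad, which one grasp can do.
- pawl_post (a point): Point in the pawl's red thumb post, 40 mm out from the panel. The post is round, 14 to 18 mm thick, square to the panel, 7 to 52 mm out. z square out of the panel; x, y turn with the pawl. It swings in the panel's plane at 50 mm from a pivot at panel x = 62, y = -50 mm, over the pivot's upper side: in the teeth it is at panel x = 105, y = -25 mm, thrown off at x = 99, y = -83 mm.
- pawl (a joint): Swing of the holding pawl, rad: -0.02 to 0.2 with its nose in the teeth (post leaning left), 1.25 thrown off against its stop (post leaning right). Weight carries it: past the middle (about 0.6) it falls over to the other side and stays there. 1 to 5 N sideways on the post moves it; coming out of the teeth it may nudge the wheel forward a little.
- fence: White sliding fence on the deck, 135 mm deep, 8 mm thick, 70 mm high, with a red pointer at its foot. It is geared to the ratchet wheel and moves along the machine's y; the robot must not push it (more than 3 N). Axes as the machine's; origin on the deck under its middle.
- pointer (a point): Front tip of the red pointer at the foot of the sliding fence, 6 mm above the white scale strip at the deck's front edge. Axes as the machine's; it moves along the machine's y, to the right (-y) as the wheel is turned backwards.
- green_clip: Green clip on the scale strip, 12 mm wide, fixed, differently placed along the strip each time; its centre marks where the pointer shall stand (same machine y). Axes as the machine's; origin under its centre.
- red_button_top (a point): Centre of the top of the red stop button: 30 mm across, in a black collar 44 mm across, on the sloping top (11 degrees from level, facing the front) of a fixed grey box 80 by 78 mm, 70 mm high at its back, left or right of the machine; the green box is on the other side. Site z points square out of the button; it can be pressed along z or straight down. Travel 6 mm, fully down at about 5 N.
- red_button (a joint): Travel of the red button, m: 0 up, 0.006 fully down. Springs back up.
- green_button_top (a point): Centre of the top of the green start button, 30 mm across, on a box just like the red one's on the other side of the machine; point z points square out of the button. Travel 6 mm, fully down at about 5 N.
- green_button (a joint): Travel of the green button, m: 0 up, 0.006 fully down. Springs back up.
- loaf: Bun, 119 by 126 by 73 mm, lying on the deck left of the sliding fence; to be left alone. Origin under its centre.
- date_stamp: Green and black hand stamp, 40 by 56 by 80 mm, stands on the table as a bystander, to be left alone. Origin under its centre.
- marker_pen: Red and white marker pen, 17 by 135 by 16 mm, stands on the table as a bystander, to be left alone. Origin under its centre.
- sugar_dredger: Grey sugar shaker, 70 mm across, 116 mm high, stands on the table as a bystander, to be left alone. Origin under its centre.
- probe_thermometer: White probe thermometer, 26 by 194 by 18 mm, stands on the table as a bystander, to be left alone. Origin under its centre.

How it is judged (in metres and radians):
On the way, in this order (a step that is already met when the one before it is completed fails the run):
1. the red button is pressed fully down (value of joint red_button above 0.0045 m), for 0.05 s.
2. the pawl is thrown over to the right and stays there (value of joint pawl above 1.1 rad), for 0.2 s.
3. with the pawl off, the pointer is brought to the green clip (y of pointer in the frame of green_clip between -0.007 and 0.007 m and value of joint pawl above 1 rad), for 0.2 s.
4. the pawl is back in the teeth, the pointer still at the clip (y of pointer in the frame of green_clip between -0.007 and 0.007 m and value of joint pawl below 0.25 rad), for 0.2 s.
5. the green button is pressed fully down (value of joint green_button above 0.0045 m and value of joint pawl below 0.25 rad), for 0.05 s.
At the end, for the whole second after the job is handed in: The pointer stands within 7 mm of the green clip's centre along the scale, the pawl's nose lies in the wheel's teeth (joint below 0.25 rad), both buttons are up again (all of step 4 and value of joint each of red_button, green_button below 0.002 m); the robot touches nothing.
It fails at once if both buttons are down at once (value of joint each of red_button, green_button above 0.003 m).
It fails at once if the green start button is pressed while the pawl is off (value of joint green_button above 0.003 m and value of joint pawl above 0.4 rad).
It fails at once if the fence is pushed directly by the robot (contact force between any of the fingers, the arm and fence above 3 N).
It fails at once if the bun or another bystander is moved more than 25 mm (distance of any of loaf, date_stamp, marker_pen, sugar_dredger, probe_thermometer from where it was at the start of the episode above 0.025 m).
It also fails if it takes over 64 s, if anything falls off the work surface, if the arm or the gripper's body presses on something with over 40 N, if the wrist force passes 120 N, or if a joint passes its speed limit or range.

## Working session

There is one attempt and no reset: what is moved stays moved. The work goes in short steps, Python scripts to look and compute and a tool call to move; the robot and the scene stay as the last step left them, time stands still between calls to the robot, and variables do not carry over. Pictures are saved under pics/ and viewed, about 8 in all and at most 12, crops included, and the job is handed in when it is done.

Besides the shell and the picture viewer there is one more tool, called after "Call:" in YAML: its name, and indented under it one key for each argument. apply_moves: Moves the arm, as the interface text tells. Its arguments: {"type":"object","properties":{"targets":{"type":"array"},"jaw":{"type":"number"}},"required":["targets"]}

```bash
ls; mkdir -p pics
python3 - <<'E'
from cell import *
import cv2,numpy as np
s=read_state();print(s['clock'],s['eef_pos'],s['tool_rot'],s['width'])
for n in ('scene','top'):
    im=get_image(n);cv2.imwrite(f'pics/{n}0.png',im[:,:,::-1]);c=calibration(n);print(n,c['fx'],c['fy'],c['cx'],c['cy']);print(np.round(c['world_from_camera'],3).tolist())
a=cv2.imread('pics/scene0.png');b=cv2.imread('pics/top0.png')
E
```

```text
pics
0.0 [281.1308622  585.34833029 230.37154842] [-1.57274599e+00 -1.77099595e-05 -4.47824182e-01] 85.25361221948242
scene 376.8250159361698 376.8250159361698 254.70901659194448 193.78062095573068
[[0.608, -0.487, 0.626, -279.454], [-0.794, -0.37, 0.483, -650.779], [-0.004, -0.791, -0.612, 934.487], [0.0, 0.0, 0.0, 1.0]]
top 373.38737933672627 373.38737933672627 254.15788577688824 191.94273025761686
[[0.022, -0.997, 0.07, 458.27], [-1.0, -0.022, -0.002, -2.824], [0.003, -0.07, -0.998, 1609.399], [0.0, 0.0, 0.0, 1.0]]
```

View pics/scene0.png

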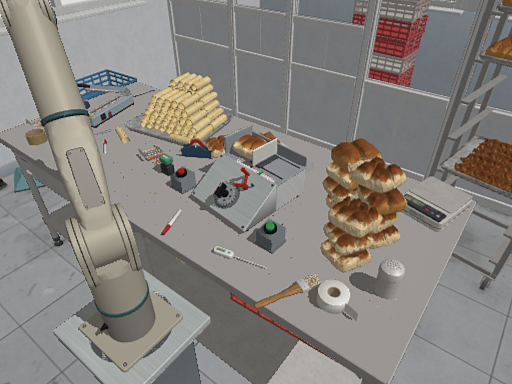

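View pics/top0.png

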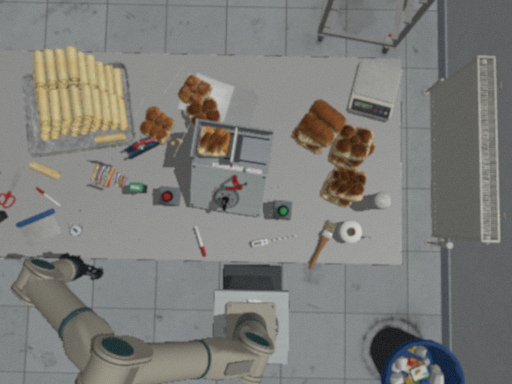

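The red button is left of the machine (top px 167,197), the green one right (283,210), and the wheel is at about (226,200). The fence and clip need a close-up.

```bash
cat > h.py <<'E'
from cell import *
import cv2,numpy as np
from scipy.spatial.transform import Rotation as Ro
def ray(c,u,v,fish=False):
    x,y=(u-c['cx'])/c['fx'],(v-c['cy'])/c['fy']
    if fish:
        t=np.hypot(x,y); d=np.array([x/t*np.sin(t),y/t*np.sin(t),np.cos(t)]) if t>1e-9 else np.array([0,0,1.])
    else: d=np.array([x,y,1.])
    T=np.array(c['world_from_camera']); d=T[:3,:3]@d
    return T[:3,3],d/np.linalg.norm(d)
def onz(r,z): o,d=r; return o+d*(z-o[2])/d[2]
def onplane(r,p,n): o,d=r; return o+d*(np.dot(p-o,n)/np.dot(d,n))
def tri(rs):
    A=sum(np.eye(3)-np.outer(d,d) for o,d in rs); b=sum((np.eye(3)-np.outer(d,d))@o for o,d in rs)
    p=np.linalg.solve(A,b); return p,[float(np.linalg.norm(np.cross(p-o,d))) for o,d in rs]
def proj(c,p,fish=False):
    T=np.linalg.inv(np.array(c['world_from_camera'])); q=T[:3,:3]@p+T[:3,3]
    if fish:
        r=np.hypot(q[0],q[1]); t=np.arctan2(r,q[2]); k=t/r
        return c['cx']+c['fx']*q[0]*k,c['cy']+c['fy']*q[1]*k
    return c['cx']+c['fx']*q[0]/q[2],c['cy']+c['fy']*q[1]/q[2]
def blobs(im,col,amin=4):
    h=cv2.cvtColor(im,cv2.COLOR_RGB2HSV)
    if col=='red': m=cv2.inRange(h,(0,150,70),(6,255,255))|cv2.inRange(h,(172,150,70),(180,255,255))
    else: m=cv2.inRange(h,(45,110,50),(85,255,255))
    n,l,st,ce=cv2.connectedComponentsWithStats(m)
    return [(ce[i].round(1).tolist(),st[i].tolist()) for i in range(1,n) if st[i][4]>=amin]
E
python3 - <<'E'
from h import *
a=cv2.imread('pics/scene0.png');b=cv2.imread('pics/top0.png')
A=cv2.resize(a[120:260,150:310],None,fx=4,fy=4,interpolation=cv2.INTER_CUBIC)[:600]
B=cv2.resize(b[115:225,150:300],None,fx=5.33,fy=5.33,interpolation=cv2.INTER_CUBIC)
cv2.imwrite('pics/ca.png',A);cv2.imwrite('pics/cb.png',B)
for n,i,(x0,x1,y0,y1) in (('scene',a,(140,310,120,260)),('top',b,(140,300,115,225))):
  for col in('red','green'):
    print(n,col,[q for q in blobs(i[:,:,::-1].copy(),col) if x0<q[0][0]<x1 and y0<q[0][1]<y1])
E
```

```text
scene red [([196.8, 142.0], [190, 139, 14, 8, 49]), ([180.8, 170.9], [177, 168, 8, 7, 38]), ([243.2, 179.5], [233, 168, 17, 21, 92]), ([165.7, 229.2], [162, 225, 9, 10, 38])]
scene green [([166.0, 160.3], [160, 156, 13, 9, 68]), ([260.2, 172.2], [259, 171, 4, 4, 8]), ([270.0, 226.1], [266, 222, 9, 9, 66])]
top red [([235.3, 183.9], [228, 176, 13, 13, 53]), ([166.4, 196.2], [163, 193, 8, 8, 53])]
top green [([282.9, 210.5], [279, 207, 9, 8, 55])]
```

View pics/cb.png

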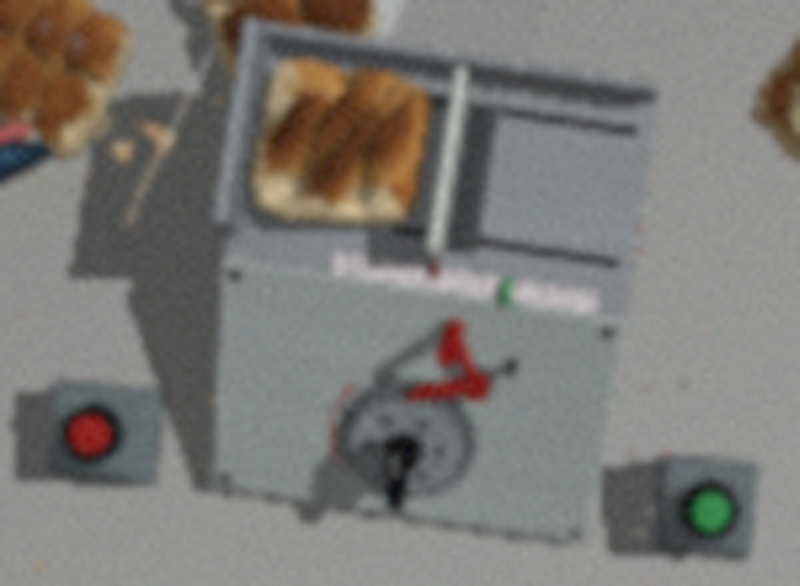

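View pics/ca.png

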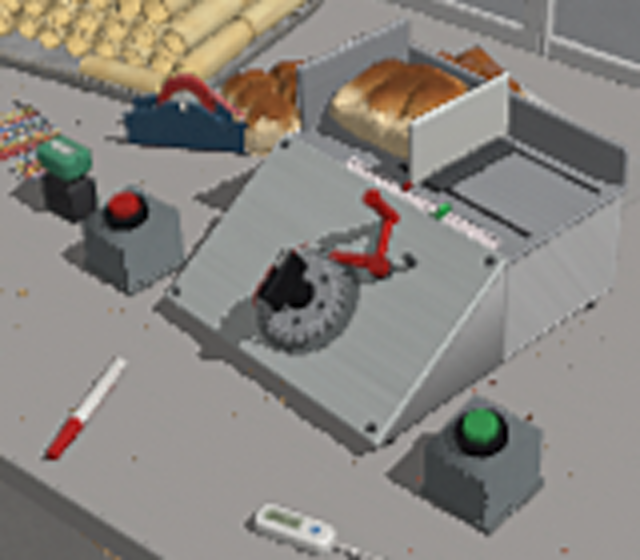

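Run:
```python
from h import *
cs,ct=calibration('scene'),calibration('top')
P={'red':((180.8,170.9),(166.4,196.2)),'green':((270,226.1),(282.9,210.5)),
'TL':((220.75,155.75),(194.1,166.2)),'TR':((272.5,185.25),(264.1,177.3)),'BL':((193.75,193),(192.2,205.4)),'BR':((243,227),(258.3,215)),
'pointer':((252,166.5),(231.6,165.7)),'clip':((260.2,172.2),(244.7,169.8)),'post':((150+378/4,120+198/4),(150+453/5.33,115+330/5.33))}
R={}
for k,(a,b) in P.items():
    p,e=tri([ray(cs,*a),ray(ct,*b)]);R[k]=p;print(k,p.round(1),np.round(e,1))
# panel from fit
c=(R['TL']+R['TR']+R['BL']+R['BR'])/4
y=(R['TL']-R['TR'])+(R['BL']-R['BR']);x=(R['TL']-R['BL'])+(R['TR']-R['BR'])
print('yaw from y',np.arctan2(-y[0],y[1]),'from x',np.arctan2(x[1],x[0]),'slope',np.arctan2(x[2],np.hypot(*x[:2])), [np.linalg.norm(R[a]-R[b]) for a,b in (('TL','TR'),('BL','BR'),('TL','BL'),('TR','BR'))],c)
d=R['clip']-R['pointer'];print('clip-pointer',np.linalg.norm(d[:2]))
```

```text
red [539.1 355.6  76.7] [1.4 1.4]
green [ 490.8 -123.4   76.8] [2. 2.]
TL [656.9 237.9 134.4] [3. 3.]
TR [619.1 -41.5 134.9] [2.6 2.6]
BL [505.3 255.7  31.2] [1.1 1.1]
BR [470.1 -23.2  31.9] [2.5 2.5]
pointer [662.8  87.1 140.3] [1. 1.]
clip [646.7  35.2 144.4] [1.6 1.6]
post [612.8  75.8 158.5] [6.6 6.6]
yaw from y -0.12983547002776943 from x -0.11913767887520058 slope 0.5976703898459895 [np.float64(281.967625956635), np.float64(281.11329131949446), np.float64(184.2492461157542), np.float64(182.07128256767786)] [562.84392508 107.20902159  83.10620025]
clip-pointer 54.30782694564778
```

```bash
cat >> h.py <<'E'
YAW=-0.126; O=np.array([540.5,110.1,68.])
Rm=Ro.from_euler('z',YAW).as_matrix(); Rp=Rm@Ro.from_euler('y',-np.radians(35)).as_matrix()
Rtilt=np.column_stack([Rp[:,0],-Rp[:,2],Rp[:,1]])   # tool square to panel, jaws along panel y
Rdown=Ro.from_euler('xyz',[-np.pi/2,0,YAW]).as_matrix()
def pan(*v): return O+Rp@np.array(v,float)
def Rt(s): return Ro.from_euler('xyz',s['tool_rot']).as_matrix()
def goal(p,R=None):
    s=read_state(); C=Rt(s)
    print('clock',round(s['clock'],2),'tcp',np.round(s['eef_pos'],1),'panel',np.round(Rp.T@(s['eef_pos']-O),1),'q',np.round(s['qpos'],2),'F',np.round(s['force'],1),'w',round(s['width'],1))
    print(' shift units',np.round(C.T@(np.array(p)-s['eef_pos'])/40,2), ' then turn units',None if R is None else np.round(np.degrees(Ro.from_matrix(C.T@R).as_rotvec())/8,2))
E
python3 - <<'E'
from h import *
goal((539,355.6,150),Rdown)
print(pan(105,-25,52))
E
```

```text
clock 0.1 tcp [281.2 585.4 230.5] panel [-166.5  439.   314.9] q [-1.19  0.63  0.04  1.52 -0.03  1.   -0.02] F [0.2 0.3 0.1] w 85.3
 shift units [ 8.3   2.02 -2.38]  then turn units [ 0.01 -2.3  -0.  ]
[593.09791154  78.23759584 170.82143212]
```

Call:
apply_moves:
  targets:
    - [0.83,0.1,-0.24,0,0,0]
    - [0.83,0.1,-0.24,0,0,0]
    - [0.83,0.1,-0.24,0,0,0]
    - [0.83,0.1,-0.24,0,0,0]
    - [0.83,0.1,-0.24,0,0,0]
    - [0.83,0.1,-0.24,0,0,0]
    - [0.83,0.1,-0.24,0,0,0]
    - [0.83,0.1,-0.24,0,0,0]
    - [0.83,0.1,-0.24,0,0,0]
    - [0.83,0.1,-0.24,0,0,0]
    - [0,0,0,0,-0.77,0]
    - [0,0,0,0,-0.77,0]
  jaw: -1

```text
clock: 1.6
eef_pos: [539.2, 354.8, 190.6]
tool_rot: [-1.572, 0.001, -0.231]
force: [0.3, -0.2, 0.1]
width: 0.3
```

Call:
apply_moves:
  targets:
    - [0,0.5,0,0,-0.77,0]
    - [0,0.5,0,0,0,0]
    - [0,0,0,0,0,0]
    - [0,0,0,0,0,0]

```text
clock: 2.1
eef_pos: [539.4, 355.8, 151.8]
tool_rot: [-1.57, -0.0, -0.125]
force: [1.0, 0.5, -0.4]
width: -0.0
```

Run:
```python
from h import *
goal((539,355.6,77),Rdown)
c=calibration('wrist');im=get_image('wrist');cv2.imwrite('pics/w1.png',im[:,:,::-1])
print(c['fx'],np.round(c['world_from_camera'],2).tolist(),c['cx'],c['cy'])
print('red',blobs(im,'red'),'green',blobs(im,'green'))
print('proj red',proj(c,np.array([539.1,355.6,77]),True),'wheel',proj(c,pan(0,0,66),True),proj(c,pan(105,-25,52),True))
```

```text
clock 2.1 tcp [539.4 355.8 151.8] panel [ 21.8 243.7  87. ] q [-0.59  0.71 -0.06  1.6   0.05  0.83  0.77] F [ 1.   0.5 -0.4] w -0.0
 shift units [-0.01  1.87 -0.01]  then turn units [-0.  0.  0.]
297.3186396354542 [[0.12, 0.95, 0.29, 466.97], [0.99, -0.12, -0.04, 366.01], [0.0, 0.29, -0.96, 295.89], [0.0, 0.0, 0.0, 1.0]] 255.29214667238963 190.31521758288534
red [([94.8, 3.4], [88, 0, 17, 12, 104]), ([255.0, 201.6], [236, 182, 39, 40, 1191]), ([470.1, 209.5], [454, 185, 28, 61, 297]), ([490.6, 201.3], [487, 191, 8, 23, 31]), ([443.3, 211.5], [434, 192, 15, 42, 84]), ([493.7, 225.3], [485, 194, 18, 58, 86]), ([509.1, 197.9], [508, 195, 3, 7, 8]), ([66.5, 198.5], [66, 196, 2, 6, 6]), ([68.4, 207.1], [68, 204, 2, 7, 9]), ([69.0, 216.5], [69, 213, 1, 8, 8]), ([435.3, 220.1], [433, 213, 6, 15, 21]), ([68.7, 226.2], [68, 222, 2, 8, 11]), ([67.1, 235.6], [66, 232, 3, 8, 10]), ([468.1, 238.2], [466, 233, 5, 11, 14]), ([64.6, 244.6], [63, 241, 4, 8, 11]), ([60.9, 254.1], [60, 251, 3, 7, 8]), ([56.6, 261.6], [55, 259, 4, 6, 9]), ([7.5, 271.0], [0, 265, 18, 14, 175]), ([51.4, 268.9], [49, 266, 5, 6, 10]), ([1.0, 321.0], [0, 314, 4, 14, 39]), ([21.0, 356.4], [18, 352, 7, 9, 40])] green [([401.8, 213.7], [374, 191, 62, 50, 2027])]
proj red (np.float64(253.40098978242125), np.float64(198.9935362785507)) wheel (np.float64(-18.634388271977656), np.float64(206.1496673625502)) (np.float64(-32.76175209934317), np.float64(316.5121749656657))
```

View pics/w1.png

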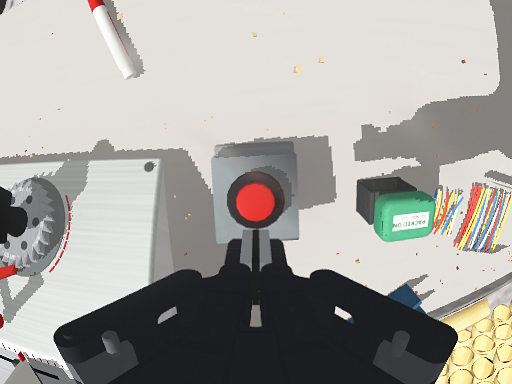

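The button sits at (255,202), where the prediction puts it, to within 2 px. Pressing now.

Call:
apply_moves:
  targets:
    - [0,0.6,0,0,0,0]
    - [0,0.6,0,0,0,0]
    - [0,0.4,0,0,0,0]
    - [0,0.27,0,0,0,0]
    - [0,0.23,0,0,0,0]
    - [0,0,0,0,0,0]
    - [0,0,0,0,0,0]

```text
clock: 3.02
eef_pos: [540.7, 356.1, 78.9]
tool_rot: [-1.568, -0.005, -0.126]
force: [-17.9, -12.2, 68.9]
width: -0.0
```

Call:
apply_moves:
  targets:
    - [0,-0.15,0,0,0,0]
    - [0,0,0,0,0,0]
    - [0,0,0,0,0,0]

```text
clock: 3.4
eef_pos: [540.4, 356.0, 79.8]
tool_rot: [-1.569, -0.003, -0.126]
force: [-9.1, -6.5, 35.8]
width: 0.1
```

Call:
apply_moves:
  targets:
    - [0,-0.1,0,0,0,0]
    - [0,0,0,0,0,0]
    - [0,0,0,0,0,0]

```text
clock: 3.78
eef_pos: [540.1, 355.9, 80.4]
tool_rot: [-1.57, -0.002, -0.126]
force: [-3.4, -3.4, 14.2]
width: 0.3
```

Call:
apply_moves:
  targets:
    - [0,-0.08,0,0,0,0]
    - [0,0,0,0,0,0]
    - [0,0,0,0,0,0]

```text
clock: 4.15
eef_pos: [539.9, 355.8, 81.1]
tool_rot: [-1.57, -0.001, -0.125]
force: [0.9, -0.0, 4.9]
width: -0.2
```

Call:
apply_moves:
  targets:
    - [0,-0.08,0,0,0,0]
    - [0,0,0,0,0,0]
    - [0,0,0,0,0,0]

```text
clock: 4.53
eef_pos: [539.4, 355.8, 83.7]
tool_rot: [-1.57, -0.0, -0.125]
force: [0.5, 0.1, 2.9]
width: 0.0
```

The force fell to 5 N at z=81 and then along a soft spring towards about 86, so the red button did bottom out. Next I go square to the panel, above and left of the pawl post.

Run:
```python
from h import *
goal((539,355.6,240))
goal(pan(106,12,110),Rtilt)
print(pan(106,12,110))
```

```text
clock 4.53 tcp [539.4 355.8  83.7] panel [-17.2 243.6  31.2] q [-0.59  0.8  -0.06  1.65  0.06  0.7   0.76] F [0.5 0.1 2.9] w 0.0
 shift units [-0.01 -3.91 -0.  ]  then turn units None
clock 4.53 tcp [539.4 355.8  83.7] panel [-17.2 243.6  31.2] q [-0.59  0.8  -0.06  1.65  0.06  0.7   0.76] F [0.5 0.1 2.9] w 0.0
 shift units [ 1.39 -3.38 -5.79]  then turn units [-0.    0.   -4.37]
[565.55653828 119.02195211 218.90582713]
```

Call:
apply_moves:
  targets:
    - [0,-0.8,0,0,0,0]
    - [0,-0.8,0,0,0,0]
    - [0,-0.8,0,0,0,0]
    - [0,-0.8,0,0,0,0]
    - [0.17,0,-0.72,0,0,0]
    - [0.17,0,-0.72,0,0,0]
    - [0.17,0,-0.72,0,0,-0.73]
    - [0.17,0,-0.72,0,0,-0.73]
    - [0,0,-0.72,0,0,-0.73]
    - [0,0,-0.72,0,0,-0.73]
    - [0,0,-0.72,0,0,-0.73]
    - [0,0,-0.72,0,0,-0.72]

```text
clock: 6.02
eef_pos: [544.2, 147.0, 212.7]
tool_rot: [-1.608, -0.491, -0.128]
force: [0.1, -0.3, 0.5]
width: -0.1
```

Call:
apply_moves:
  targets:
    - [0,0,0,0,0,0]
    - [0,0,0,0,0,0]

```text
clock: 6.28
eef_pos: [545.3, 148.0, 213.1]
tool_rot: [-1.606, -0.49, -0.129]
force: [0.1, 0.2, 0.4]
width: -0.4
```

Run:
```python
from h import *
goal(pan(106,12,110),Rtilt)
c=calibration('wrist');im=get_image('wrist');cv2.imwrite('pics/w2.png',im[:,:,::-1])
print(c['cx'],c['cy'],np.round(c['world_from_camera'],3).tolist())
print('red',blobs(im,'red',20),'green',blobs(im,'green',20))
for v in ((0,0,66),(105,-25,52),(105,-25,7),(62,-50,10)): print(v,np.round(proj(c,pan(*v),True),1))
```

```text
clock 6.28 tcp [545.3 148.  213.1] panel [ 83.2  38.2 118.8] q [-0.68  0.42  0.23  2.19  0.95  0.26  0.06] F [0.1 0.2 0.4] w -0.4
 shift units [ 0.59  0.17 -0.65]  then turn units [ 0.26 -0.01 -0.87]
255.29214667238963 190.31521758288534 [[0.145, 0.705, 0.694, 415.688], [0.989, -0.082, -0.124, 170.927], [-0.031, 0.704, -0.709, 305.857], [0.0, 0.0, 0.0, 1.0]]
red [([472.8, 100.2], [459, 85, 28, 32, 672]), ([182.7, 198.0], [155, 159, 66, 92, 1431]), ([487.8, 221.9], [467, 202, 37, 32, 491]), ([217.4, 257.1], [216, 253, 4, 9, 33])] green [([12.7, 117.0], [3, 104, 21, 27, 433]), ([164.5, 250.1], [158, 244, 12, 15, 118])]
(0, 0, 66) [201.8  99.1]
(105, -25, 52) [178.  237.2]
(105, -25, 7) [191.4 222. ]
(62, -50, 10) [162.9 177.1]
```

View pics/w2.png

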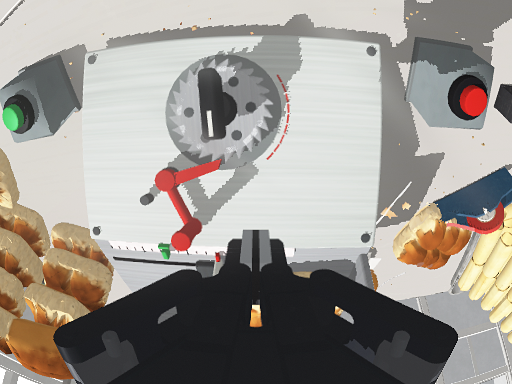

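The picture shows the wheel hub at about (212,105), with the grip bar nearly along the panel's slope. The post top is at (181,241), within 4 px of the prediction; the red pointer is at (217,257) and the clip at (164,250). The tilt stopped at 28° because joint 6 is near its limit, which is still usable.

Run:
```python
from h import *
np.save('w2c.npy',np.zeros(1))
T=np.array([[0.145,0.705,0.694,415.688],[0.989,-0.082,-0.124,170.927],[-0.031,0.704,-0.709,305.857],[0,0,0,1]])
c=dict(calibration('wrist'));c['world_from_camera']=T
for n,u,z in (('pointer',(217.4,257.1),143),('clip',(164.5,250.1),141)):
    print(n,(Rm.T@(onz(ray(c,*u,True),z)-O)).round(1))
n=Rp[:,2]
for nm,u,h in (('post',(181,241),52),('bar lower end',(209,69),66),('bar upper end',(210,139),66)):
    print(nm,(Rp.T@(onplane(ray(c,*u,True),pan(0,0,h),n)-O)).round(1))
goal(pan(106,10,75));goal(pan(106,10,30))
```

```text
pointer [127.7  -4.6  75. ]
clip [122.1 -61.2  73. ]
post [108.1 -22.8  52. ]
bar lower end [-21.6   4.8  66. ]
bar upper end [28.2  5.8 66. ]
clock 6.33 tcp [545.5 147.9 213.2] panel [ 83.5  38.2 118.8] q [-0.68  0.42  0.23  2.19  0.95  0.26  0.06] F [ 1.   0.4 -0.4] w 0.1
 shift units [ 0.69  1.04 -0.66]  then turn units None
clock 6.33 tcp [545.5 147.9 213.2] panel [ 83.5  38.2 118.8] q [-0.68  0.42  0.23  2.19  0.95  0.26  0.06] F [ 1.   0.4 -0.4] w 0.1
 shift units [ 0.83  2.16 -0.62]  then turn units None
```

Call:
apply_moves:
  targets:
    - [0.35,0.5,-0.33,0,0,0]
    - [0.35,0.5,-0.33,0,0,0]
    - [0.05,0.37,0,0,0,0]
    - [0.05,0.37,0,0,0,0]
    - [0.05,0.37,0,0,0,0]
    - [0,0,0,0,0,0]
    - [0,0,0,0,0,0]

```text
clock: 7.2
eef_pos: [610.1, 109.3, 155.9]
tool_rot: [-1.607, -0.491, -0.129]
force: [0.4, 0.3, 0.4]
width: -0.0
```

Run:
```python
from h import *
goal(pan(109,8,28),Rtilt)
goal(pan(112,-60,28))
im=get_image('wrist');cv2.imwrite('pics/w3.png',im[:,:,::-1])
```

```text
clock 7.2 tcp [610.1 109.3 155.9] panel [107.1   7.9  32.4] q [-0.39  0.57  0.04  2.12  1.44  0.24 -0.32] F [0.4 0.3 0.4] w -0.0
 shift units [0.06 0.1  0.01]  then turn units [ 0.27 -0.01 -0.86]
clock 7.2 tcp [610.1 109.3 155.9] panel [107.1   7.9  32.4] q [-0.39  0.57  0.04  2.12  1.44  0.24 -0.32] F [0.4 0.3 0.4] w -0.0
 shift units [ 0.14  0.16 -1.69]  then turn units None
```

View pics/w3.png

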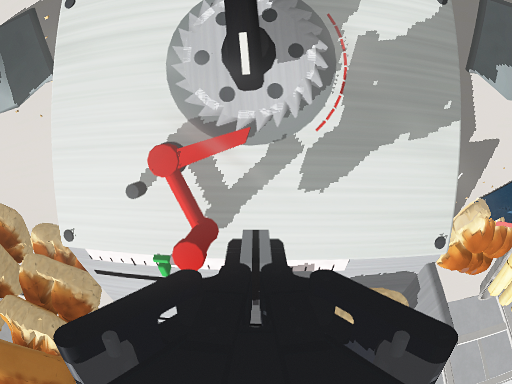

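The closed fingers are just left of the post (post top at 190,255; fingers at 256,240). I'll push slowly to the right.

Call:
apply_moves:
  targets:
    - [0,0.05,-0.2,0,0,0]
    - [0,0.05,-0.2,0,0,0]
    - [0.05,0,-0.2,0,0,0]
    - [0.05,0,-0.2,0,0,0]
    - [0,0,-0.2,0,0,0]
    - [0,0,-0.2,0,0,0]
    - [0,0,-0.2,0,0,0]
    - [0,0,-0.2,0,0,0]
    - [0,0,0,0,0,0]
    - [0,0,0,0,0,0]

```text
clock: 8.5
eef_pos: [606.2, 45.1, 156.1]
tool_rot: [-1.606, -0.491, -0.129]
force: [0.1, 0.8, 0.0]
width: -0.0
```

Run:
```python
from h import *
goal(pan(112,-60,28))
c=calibration('wrist');im=get_image('wrist');cv2.imwrite('pics/w4.png',im[:,:,::-1])
print([b for b in blobs(im,'red',20)]); print('post at throw',proj(c,pan(99+3,-83+2,52),True),'pivot',proj(c,pan(65,-48,12),True))
```

```text
clock 8.5 tcp [606.2  45.1 156.1] panel [110.6 -56.2  30.1] q [-0.19  0.55 -0.07  2.16  1.68  0.24 -0.43] F [0.1 0.8 0. ] w -0.0
 shift units [ 0.04  0.05 -0.09]  then turn units None
[([420.0, 25.5], [417, 21, 7, 10, 25]), ([426.2, 37.8], [424, 33, 6, 11, 24]), ([430.6, 51.1], [429, 46, 4, 11, 23]), ([433.0, 64.0], [432, 59, 3, 11, 24]), ([433.4, 77.4], [432, 72, 3, 12, 24]), ([431.6, 90.6], [430, 85, 4, 12, 24]), ([427.9, 103.1], [426, 98, 5, 11, 23]), ([287.7, 172.4], [256, 137, 76, 89, 1576]), ([203.8, 236.4], [186, 215, 44, 39, 939]), ([330.0, 267.1], [327, 264, 7, 7, 34])]
post at throw (np.float64(198.3970299280642), np.float64(239.22653514701906)) pivot (np.float64(269.0403144234012), np.float64(155.04765285994318))
```

Run:
```python
from h import *
goal(pan(90,-54,115)); goal(pan(3,4,105),Rtilt)
```

```text
clock 8.55 tcp [606.2  45.3 156.1] panel [110.6 -56.   30.1] q [-0.19  0.55 -0.07  2.16  1.68  0.24 -0.43] F [ 0.1  0.  -0.3] w -0.1
 shift units [-0.77 -2.05 -0.03]  then turn units None
clock 8.55 tcp [606.2  45.3 156.1] panel [110.6 -56.   30.1] q [-0.19  0.55 -0.07  2.16  1.68  0.24 -0.43] F [ 0.1  0.  -0.3] w -0.1
 shift units [-2.9  -1.59  1.44]  then turn units [ 0.27 -0.   -0.86]
```

Call:
apply_moves:
  targets:
    - [0,0,0.2,0,0,0]
    - [-0.2,-0.7,0,0,0,0]
    - [-0.2,-0.7,0,0,0,0]
    - [-0.2,-0.6,0,0,0,0]
    - [-0.6,0.1,0.31,0,0,0]
    - [-0.6,0.1,0.31,0,0,0]
    - [-0.6,0.1,0.31,0,0,0]
    - [-0.5,0.1,0.31,0,0,0]
    - [0,0,0,0,0,0]
    - [0,0,0,0,0,0]
  jaw: 0.2

```text
clock: 9.8
eef_pos: [484.3, 121.0, 156.5]
tool_rot: [-1.607, -0.492, -0.13]
force: [-0.5, -0.9, 0.0]
width: 51.4
```

Run:
```python
from h import *
import json
goal(pan(3,4,33),Rtilt)
c=calibration('wrist');im=get_image('wrist');cv2.imwrite('pics/w5.png',im[:,:,::-1])
json.dump({k:np.array(v).tolist() for k,v in c.items() if k in('fx','fy','cx','cy','world_from_camera')},open('w5.json','w'))
print([b for b in blobs(im,'red',20)],blobs(im,'green',20));print('thrown post',proj(c,pan(102,-81,52),True),'grip',proj(c,pan(3,4,66),True))
```

```text
clock 9.8 tcp [484.3 121.  156.5] panel [  4.    3.7 105.2] q [-0.41  0.48 -0.15  2.4   1.83  0.41 -0.88] F [-0.5 -0.9  0. ] w 51.4
 shift units [0.19 1.79 0.08]  then turn units [ 0.27 -0.01 -0.85]
[([501.3, 184.5], [490, 170, 22, 30, 522]), ([497.1, 270.0], [478, 251, 34, 30, 414]), ([221.1, 287.2], [205, 258, 38, 52, 669]), ([156.1, 324.5], [152, 322, 8, 7, 35])] [([27.6, 188.9], [16, 175, 24, 28, 480])]
thrown post (np.float64(158.45520368960015), np.float64(322.5817603184631)) grip (np.float64(256.23125155945746), np.float64(220.67387125999352))
```

View pics/w5.png

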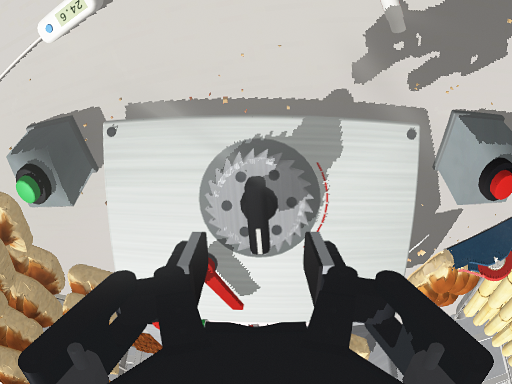

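The bar runs from (259,177) to (259,255), centred between the jaws and lined up with the slope. Descending and tilting.

Call:
apply_moves:
  targets:
    - [0.05,0.45,0.02,0,0,0]
    - [0.05,0.45,0.02,0,0,0]
    - [0.05,0.45,0.02,0,0,0]
    - [0.04,0.3,0.02,0,0,0]
    - [0,0,0,0.14,0,-0.42]
    - [0,0,0,0.13,0,-0.42]
    - [0,0,0,0,0,0]
    - [0,0,0,0,0,0]

```text
clock: 10.85
eef_pos: [521.9, 116.9, 101.7]
tool_rot: [-1.571, -0.609, -0.128]
force: [0.1, 0.1, -1.7]
width: 51.1
```

Run:
```python
from h import *
goal(pan(3,4,33),Rtilt)
```

```text
clock 10.85 tcp [521.9 116.9 101.7] panel [ 3.5  4.4 38.7] q [-0.25  0.7  -0.35  2.45  2.27  0.75 -1.29] F [ 0.1  0.1 -1.7] w 51.1
 shift units [-0.01  0.14 -0.01]  then turn units [ 0.01 -0.01 -0.02]
```

Call:
apply_moves:
  targets:
    - [0,0.12,0,0,0,0]
    - [0,0,0,0,0,0]

```text
clock: 11.1
eef_pos: [524.6, 116.8, 97.5]
tool_rot: [-1.57, -0.609, -0.127]
force: [-0.1, 0.9, 0.8]
width: 51.2
```

Call:
apply_moves:
  targets:
    - [0,0,0,0,0,0]
    - [0,0,0,0,0,0]
    - [0,0,0,0,0,0]
    - [0,0,0,0,0,0]
    - [0,0,0,0,0,0]
    - [0,0,0,0,0,0]
  jaw: -1

```text
clock: 11.85
eef_pos: [523.6, 115.5, 97.6]
tool_rot: [-1.572, -0.609, -0.128]
force: [-3.6, -4.1, 5.4]
width: 13.4
```

Run:
```python
from h import *
goal(pan(3,4,33),Rtilt)
s=read_state();print(s['force'],s['torque'])
im=get_image('top');cv2.imwrite('pics/t1.png',im[:,:,::-1]);print([b for b in blobs(im,'red',4) if 140<b[0][0]<300 and 115<b[0][1]<225])
```

```text
clock 11.85 tcp [523.6 115.5  97.6] panel [ 2.7  3.3 34.2] q [-0.25  0.71 -0.35  2.45  2.28  0.76 -1.3 ] F [-3.6 -4.1  5.4] w 13.4
 shift units [0.01 0.03 0.02]  then turn units [ 0.02 -0.01 -0.02]
[-3.63787212 -4.06892051  5.40239064] [-0.83361905  0.52429989 -0.52520269]
[([237.6, 184.1], [233, 178, 10, 11, 26]), ([247.1, 182.9], [245, 180, 5, 7, 20]), ([166.5, 196.1], [163, 193, 8, 8, 54])]
```

Call:
apply_moves:
  targets:
    - [0,0,0,0,0.5,0]
    - [0,0,0,0,0.5,0]
    - [0,0,0,0,0.5,0]
    - [0,0,0,0,0.5,0]
    - [0,0,0,0,0.5,0]
    - [0,0,0,0,0.5,0]
    - [0,0,0,0,0.5,0]
    - [0,0,0,0,0.5,0]
    - [0,0,0,0,0.5,0]
    - [0,0,0,0,0.5,0]
    - [0,0,0,0,0,0]

```text
clock: 13.28
eef_pos: [523.2, 114.6, 97.3]
tool_rot: [-1.151, -0.454, -0.926]
force: [-4.7, -5.2, 5.3]
width: 13.4
```

```bash
cat > chk.py <<'E'
from h import *
import sys
t=sys.argv[1]
goal(pan(3,4,33),Rtilt)
for n in('scene','top'):
    c=calibration(n);im=get_image(n);cv2.imwrite(f'pics/{n}{t}.png',im[:,:,::-1])
    # pointer/clip: small blobs near the strip
    for col in('red','green'):
        for b in blobs(im,col,2):
            p=Rm.T@(onz(ray(c,*b[0]),143)-O)
            if 95<p[0]<150 and -150<p[1]<60: print(n,col,b,p.round(1))
E
python3 chk.py a
```

```text
clock 13.28 tcp [523.2 114.6  97.3] panel [ 2.3  2.3 34.2] q [-0.12  0.74 -0.54  2.45  2.18  0.85 -1.88] F [-4.7 -5.2  5.3] w 13.4
 shift units [-0.01  0.03  0.04]  then turn units [ 0.03 -5.02 -0.01]
scene red ([258.5, 170.0], [258, 169, 2, 3, 4]) [120.9 -43.9  75. ]
scene green ([260.2, 172.2], [259, 171, 4, 4, 8]) [114.9 -58.5  75. ]
```

Call:
apply_moves:
  targets:
    - [0,0,0,0,0.5,0]
    - [0,0,0,0,0.5,0]
    - [0,0,0,0,0.5,0]
    - [0,0,0,0,0.3,0]
    - [0,0,0,0,0,0]

```text
clock: 14.0
eef_pos: [523.0, 114.4, 97.2]
tool_rot: [-1.057, -0.341, -1.169]
force: [-4.7, -5.8, 6.8]
width: 13.2
```

```bash
python3 chk.py b; python3 -c "
import cv2,numpy as np
a=cv2.imread('pics/sceneb.png')[150:195,225:285];b=cv2.imread('pics/topb.png')[150:195,215:275]
cv2.imwrite('pics/cc.png',np.vstack([cv2.resize(i,None,fx=6.6,fy=6.6,interpolation=cv2.INTER_CUBIC) for i in(a,b)]))"
```

```text
clock 14.0 tcp [523.  114.4  97.2] panel [ 2.1  2.1 34.2] q [-0.08  0.76 -0.6   2.45  2.15  0.89 -2.09] F [-4.7 -5.8  6.8] w 13.2
 shift units [-0.03  0.03  0.05]  then turn units [ 0.04 -6.81 -0.01]
scene green ([260.2, 172.2], [259, 171, 4, 4, 8]) [114.9 -58.5  75. ]
```

View pics/cc.png

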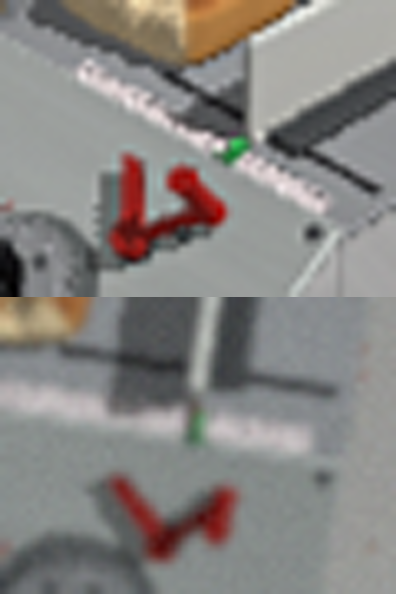

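```bash
cat > sub.py <<'E'
from h import *
import sys
for f in sys.argv[1:]:
    n='top' if 'top' in f else 'scene'
    im=cv2.imread(f'pics/{f}.png')[:,:,::-1].astype(float); c=calibration(n)
    r=im[...,0]-im[...,1:].max(2); g=im[...,1]-np.maximum(im[...,0],im[...,2])
    for nm,k,z in(('pointer',r,143),('clip',g,141)):
        S=[]
        for v in range(150,185):
            for u in range(215,275):
                p=Rm.T@(onz(ray(c,u,v),z)-O)
                if 108<p[0]<(137 if n=='top' else 132) and -100<p[1]<20 and k[v,u]>18: S.append((k[v,u],*p[:2],u,v))
        S=np.array(S)
        if len(S): print(f,nm,len(S),'machine xy',np.average(S[:,1:3],axis=0,weights=S[:,0]).round(1),'px',np.average(S[:,3:],axis=0,weights=S[:,0]).round(1))
E
python3 sub.py scene0 top0 scenea topa sceneb topb
```

```text
scene0 pointer 5 machine xy [121.7  -5.4] px [251.4 165.9]
scene0 clip 10 machine xy [118.4 -56.7] px [260.5 172.1]
top0 pointer 4 machine xy [125.5  -7.5] px [231.4 165.5]
top0 clip 9 machine xy [118.7 -61. ] px [244.6 169.2]
scenea pointer 6 machine xy [121.8 -43.7] px [258.6 169.9]
scenea clip 11 machine xy [118.4 -56.4] px [260.4 172. ]
topa pointer 6 machine xy [125.8 -46.3] px [241.1 166.8]
topa clip 9 machine xy [118.5 -61.1] px [244.6 169.3]
sceneb clip 10 machine xy [118.6 -56.5] px [260.5 172. ]
topb clip 8 machine xy [117.7 -61. ] px [244.5 169.4]
```

Working from a: the pointer moved 38.5 mm, 13–15 mm remained, and b added 12.5 mm. I'll turn about 1.5 mm more, then release and back off.

Call:
apply_moves:
  targets:
    - [0,0,0,0,0.2,0]
    - [0,0,0,0,0,0]
    - [0,0,0,0,0,0]

```text
clock: 14.48
eef_pos: [523.0, 114.4, 97.2]
tool_rot: [-1.049, -0.327, -1.194]
force: [-5.9, -5.8, 5.5]
width: 13.1
```

Call:
apply_moves:
  targets:
    - [0,0,0,0,0,0]
    - [0,0,0,0,0,0]
    - [0,0,0,0,0,0]
    - [0,0,0,0,0,0]
  jaw: 0.2

```text
clock: 14.98
eef_pos: [524.0, 117.2, 97.4]
tool_rot: [-1.047, -0.325, -1.192]
force: [0.1, -0.5, 0.4]
width: 51.5
```

Call:
apply_moves:
  targets:
    - [0,-0.4,0,0,0,0]
    - [0,-0.6,0,0,0,0]
    - [0,-0.6,0,0,0,0]
    - [0,-0.6,0,0,0,0]
    - [0,0,0,0,0,0]
    - [0,0,0,0,0,0]

```text
clock: 15.72
eef_pos: [481.7, 126.5, 172.4]
tool_rot: [-1.055, -0.326, -1.192]
force: [-0.5, -0.6, 0.7]
width: 51.0
```

```bash
python3 chk.py c; python3 sub.py scenec topc
python3 - <<'E'
from h import *
import json
c=calibration('wrist');im=get_image('wrist');cv2.imwrite('pics/w6.png',im[:,:,::-1])
json.dump({k:np.array(v).tolist() for k,v in c.items() if k in('fx','fy','cx','cy','world_from_camera')},open('w6.json','w'))
for col,z in(('red',143),('green',141)):
  for b in blobs(im,col,6):
    p=Rm.T@(onz(ray(c,*b[0],True),z)-O)
    if 100<p[0]<150 and abs(p[1])<120: print(col,b,p.round(1))
goal(pan(108,-120,110),Rtilt)
E
```

```text
clock 15.72 tcp [481.7 126.5 172.4] panel [ 10.4   8.8 120.1] q [ 0.2   0.74 -1.21  2.47  1.74  1.15 -1.81] F [-0.5 -0.6  0.7] w 51.0
 shift units [-0.    2.18 -0.2 ]  then turn units [ 0.07 -7.   -0.04]
scene green ([260.2, 172.2], [259, 171, 4, 4, 8]) [114.9 -58.5  75. ]
scenec clip 10 machine xy [118.6 -56.5] px [260.5 172. ]
topc clip 8 machine xy [117.7 -61. ] px [244.5 169.4]
clock 15.88 tcp [481.7 126.6 172.1] panel [ 10.2   9.  119.9] q [ 0.2   0.74 -1.21  2.47  1.74  1.15 -1.81] F [0.2 0.4 0.5] w 51.6
 shift units [4.04 0.24 0.23]  then turn units [ 0.07 -7.   -0.04]
```

Call:
apply_moves:
  targets:
    - [0.67,0.04,0.04,0,0,0]
    - [0.67,0.04,0.04,0,0,0]
    - [0.67,0.04,0.04,0,0,0]
    - [0.67,0.04,0.04,0,0,0]
    - [0.67,0.04,0.04,0,0,0]
    - [0.67,0.04,0.04,0,0,0]
    - [0,0,0,0,-0.9,0]
    - [0,0,0,0,-0.9,0]
    - [0,0,0,0,-0.9,0]
    - [0,0,0,0,-0.9,0]
    - [0,0,0,0,-0.9,0]
    - [0,0,0,0,-0.9,0]
  jaw: -1

```text
clock: 17.38
eef_pos: [550.5, -11.0, 219.8]
tool_rot: [-1.428, -0.585, -0.39]
force: [-0.1, 0.0, 0.0]
width: 0.2
```

Call:
apply_moves:
  targets:
    - [0,0,0,0,-0.8,0]
    - [0,0,0,0,-0.8,0]
    - [0,0,0,0,0,0]
    - [0,0,0,0,0,0]

```text
clock: 17.88
eef_pos: [550.6, -10.8, 220.1]
tool_rot: [-1.574, -0.601, -0.129]
force: [-1.0, 0.7, -0.4]
width: 0.1
```

```bash
cat > wr.py <<'E'
from h import *
import sys
c=calibration('wrist');im=get_image('wrist');cv2.imwrite(f'pics/{sys.argv[1]}.png',im[:,:,::-1])
for col,z in(('red',143),('green',141)):
  for b in blobs(im,col,6):
    p=Rm.T@(onz(ray(c,*b[0],True),z)-O)
    if 80<p[0]<150 and abs(p[1])<120: print(col,b,p.round(1))
for v in((102,-81,52),(108,-23,52)): print('post',v,np.round(proj(c,pan(*v),True),1))
E
python3 wr.py w7; python3 -c "
from h import *
goal(pan(108,-118,30),Rtilt)"
```

```text
red ([306.0, 194.9], [291, 175, 28, 33, 424]) [ 82.9 -74.7  75. ]
green ([318.7, 218.8], [314, 212, 12, 16, 119]) [123.4 -56.4  73. ]
post (102, -81, 52) [306.3 198.5]
post (108, -23, 52) [379.3 205.5]
clock 17.93 tcp [550.6 -10.8 220.1] panel [ 108.  -118.7  110.1] q [ 0.63  0.56 -1.08  2.34  1.78  0.7  -0.39] F [ 0.5  0.3 -0.1] w 0.1
 shift units [0.02 2.   0.03]  then turn units [ 0.03 -0.01 -0.07]
```

```bash
python3 -c "
import cv2
a=cv2.imread('pics/w7.png')[165:275,260:410];cv2.imwrite('pics/w7c.png',cv2.resize(a,None,fx=5,fy=5,interpolation=cv2.INTER_CUBIC))"
```

```text
(no output)
```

View pics/w7c.png

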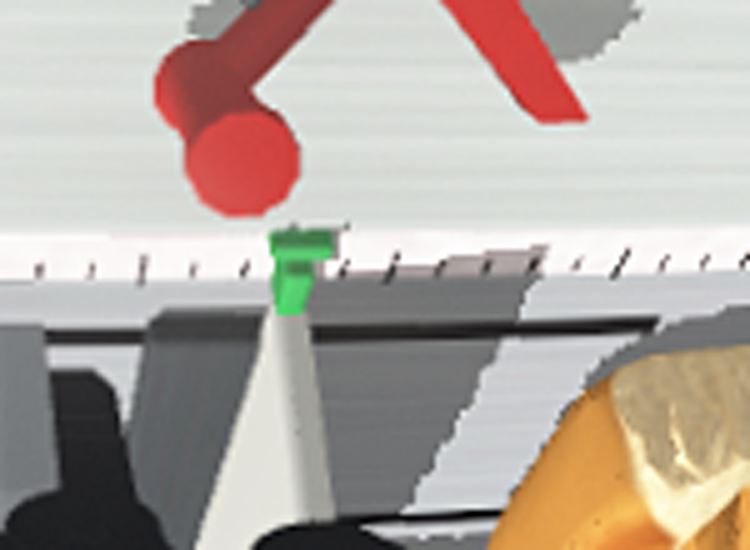

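Run:
```python
from h import *
c=calibration('wrist')
for nm,u,v,z in (('flange L',270,243,139),('flange R',338,243,139),('tab bottom L',276,312,152),('tab bottom R',303,312,152),('fence foot L',268,316,140),('fence foot R',303,316,140),('fence foot L',266,318,150),('fence foot R',305,318,150)):
    print(nm,z,(Rm.T@(onz(ray(c,260+u/5,165+v/5,True),z)-O)).round(1))
o,_=ray(c,0,0,True);print(Rm.T@(o-O))
```

```text
flange L 139 [117.3 -61.8  71. ]
flange R 139 [117.6 -48.2  71. ]
tab bottom L 152 [121.5 -61.4  84. ]
tab bottom R 152 [121.7 -56.1  84. ]
fence foot L 140 [142.5 -58.3  72. ]
fence foot R 140 [142.8 -50.9  72. ]
fence foot L 150 [126.9 -62.3  82. ]
fence foot R 150 [127.2 -54.5  82. ]
[-115.5808418  -116.79472436  229.83180581]
```

The pointer is hidden straight behind the clip (fence edge -55 to -57, clip centre -55 in machine y), so it is aligned within about 2 mm. Now the pawl goes back.

Call:
apply_moves:
  targets:
    - [0,0.5,0,0,0,0]
    - [0,0.5,0,0,0,0]
    - [0,0.5,0,0,0,0]
    - [0,0.5,0,0,0,0]
    - [0,0,0,0,0,0]
    - [0,0,0,0,0,0]

```text
clock: 18.68
eef_pos: [595.3, -16.6, 154.7]
tool_rot: [-1.574, -0.601, -0.127]
force: [-0.4, 0.1, -0.3]
width: -0.0
```

Call:
apply_moves:
  targets:
    - [0,0,0.2,0,0,0]
    - [0,0,0.2,0,0,0]
    - [0,0,0.2,0,0,0]
    - [0,0,0.2,0,0,0]
    - [0,0,0.2,0,0,0]
    - [0,0,0.2,0,0,0]
    - [0,0,0.2,0,0,0]
    - [0,0,0.1,0,0,0]
    - [0,0,0,0,0,0]
    - [0,0,0,0,0,0]

```text
clock: 19.92
eef_pos: [603.2, 42.3, 154.0]
tool_rot: [-1.575, -0.601, -0.127]
force: [-0.1, 0.2, -0.8]
width: -0.1
```

```bash
python3 wr.py w8; python3 -c "
from h import *
goal(pan(108,-90,110))
goal(pan(108,-118,110))"
```

```text
red ([320.0, 245.0], [296, 211, 48, 62, 1558]) [ 95.8 -17.1  75. ]
post (102, -81, 52) [206.5 252. ]
post (108, -23, 52) [328.5 262.3]
clock 19.98 tcp [603.2  42.2 154.1] panel [107.4 -59.5  29.9] q [ 0.42  0.78 -1.01  2.26  1.9   0.89 -0.52] F [-0.8  0.8 -0.8] w -0.0
 shift units [-0.   -2.   -0.77]  then turn units None
clock 19.98 tcp [603.2  42.2 154.1] panel [107.4 -59.5  29.9] q [ 0.42  0.78 -1.01  2.26  1.9   0.89 -0.52] F [-0.8  0.8 -0.8] w -0.0
 shift units [-0.   -2.   -1.47]  then turn units None
```

Call:
apply_moves:
  targets:
    - [0,0,-0.3,0,0,0]
    - [0,-0.6,-0.2,0,0,0]
    - [0,-0.7,-0.3,0,0,0]
    - [0,-0.7,-0.3,0,0,0]
    - [0,0,-0.37,0,0,0]
    - [0,0,0,0,0,0]
    - [0,0,0,0,0,0]

```text
clock: 20.85
eef_pos: [550.9, -9.7, 220.1]
tool_rot: [-1.574, -0.601, -0.128]
force: [0.9, -0.4, 0.3]
width: 0.3
```

```bash
python3 wr.py w9; python3 chk.py d; python3 sub.py scened topd
python3 - <<'E'
from h import *
a=cv2.imread('pics/w9.png')[140:275,260:440]
cv2.imwrite('pics/w9c.png',cv2.resize(a,None,fx=4.4,fy=4.4,interpolation=cv2.INTER_CUBIC))
goal((490.8,-123.4,150),Rdown)
E
```

```text
green ([317.6, 218.8], [313, 212, 12, 16, 118]) [123.5 -56.4  73. ]
post (102, -81, 52) [304.8 198.4]
post (108, -23, 52) [378.  205.5]
clock 20.9 tcp [550.9  -9.3 220.1] panel [ 108.  -117.2  110. ] q [ 0.63  0.56 -1.09  2.34  1.78  0.7  -0.39] F [-0.3  0.1  0.2] w -0.0
 shift units [-2.61  1.94  3.03]  then turn units [ 0.03 -0.01 -0.07]
scene green ([260.2, 172.2], [259, 171, 4, 4, 8]) [114.9 -58.5  75. ]
scened clip 10 machine xy [118.6 -56.5] px [260.5 172. ]
topd clip 8 machine xy [117.8 -60.9] px [244.5 169.4]
clock 21.0 tcp [550.9  -9.  220. ] panel [ 107.9 -116.8  110. ] q [ 0.63  0.56 -1.09  2.34  1.78  0.7  -0.39] F [-0.2  0.9 -0.1] w -0.1
 shift units [-1.92  0.81 -3.03]  then turn units [ 0.02 -0.01  4.3 ]
```

View pics/w9c.png

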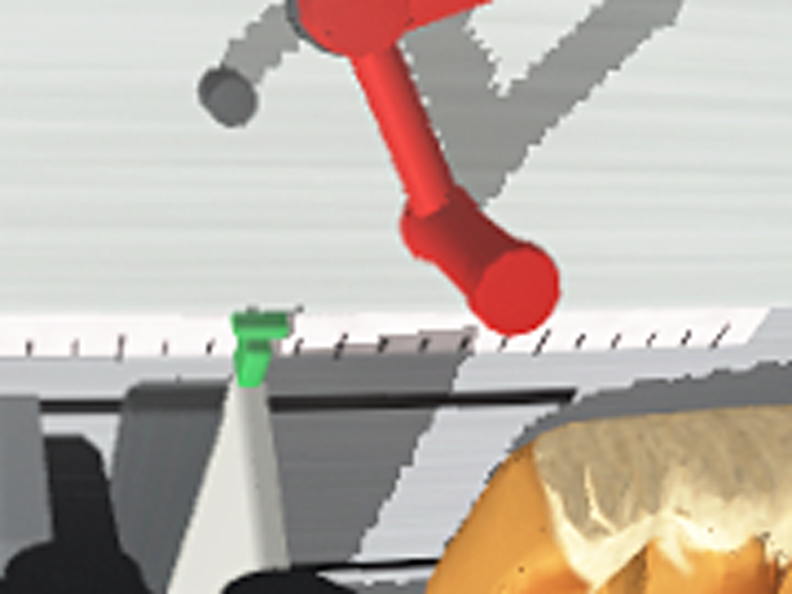

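The post is back at (377,206), its predicted in-teeth place, and the fence still stands behind the clip. On to the green button.

Call:
apply_moves:
  targets:
    - [-0.25,0,-0.6,0,0,0]
    - [-0.35,0.1,-0.6,0,0,0]
    - [-0.44,0.2,-0.6,0,0,0]
    - [-0.44,0.2,-0.6,0,0,0]
    - [-0.44,0.3,-0.63,0,0,0]
    - [0,0,0,0,0,0.86]
    - [0,0,0,0,0,0.86]
    - [0,0,0,0,0,0.86]
    - [0,0,0,0,0,0.86]
    - [0,0,0,0,0,0.86]
    - [0,0,0,0,0,0]
    - [0,0,0,0,0,0]

```text
clock: 22.5
eef_pos: [502.2, -130.6, 153.9]
tool_rot: [-1.581, -0.02, -0.129]
force: [-0.5, -0.8, -1.6]
width: 0.2
```

Run:
```python
from h import *
goal((490.8,-123.4,87),Rdown)
c=calibration('wrist');im=get_image('wrist')
print(blobs(im,'green',200)); 
for z in(77,85): print('proj',proj(c,np.array([490.8,-123.4,z]),True))
b=max(blobs(im,'green',200),key=lambda q:q[1][4]);print(onz(ray(c,*b[0],True),84))
```

```text
clock 22.5 tcp [ 502.2 -130.6  153.9] panel [  42.9 -243.6   74.8] q [ 0.86  0.79 -1.1   1.96  0.9   0.96  0.76] F [-0.5 -0.8 -1.6] w 0.2
 shift units [-0.34  1.66  0.16]  then turn units [ 0.08 -0.02  0.14]
[([264.6, 182.7], [245, 163, 40, 40, 1209])]
proj (np.float64(262.17274028185955), np.float64(181.5177646763723))
proj (np.float64(262.29957555604005), np.float64(184.514160474326))
[ 489.91217243 -121.55182155   84.        ]
```

Call:
apply_moves:
  targets:
    - [-0.32,0.3,0.18,0,0,0]
    - [0,0.6,0,0,0,0]
    - [0,0.5,0,0,0,0]
    - [0,0.3,0,0,0,0]
    - [0,0.24,0,0,0,0]
    - [0,0,0,0,0,0]
    - [0,0,0,0,0,0]

```text
clock: 23.42
eef_pos: [492.7, -123.3, 80.0]
tool_rot: [-1.585, -0.022, -0.129]
force: [-10.1, -1.5, 32.2]
width: -0.3
```

The button bottomed at z=80 with 32 N, the same signature as the red one. Retracting straight up and away.

Call:
apply_moves:
  targets:
    - [0,-0.4,0,0,0,0]
    - [0,-0.7,0,0,0,0]
    - [0,-0.9,0,0,0,0]
    - [0,-0.9,0,0,0,0]
    - [-0.3,-0.5,0,0,0,0]
    - [-0.4,-0.3,0,0,0,0]
    - [0,0,0,0,0,0]
    - [0,0,0,0,0,0]
    - [0,0,0,0,0,0]

```text
clock: 24.55
eef_pos: [462.7, -117.7, 223.5]
tool_rot: [-1.581, -0.019, -0.13]
force: [-0.3, -0.2, 0.2]
width: 0.2
```

```bash
python3 chk.py e; python3 sub.py scenee tope; python3 -c "
import cv2,numpy as np
a=cv2.imread('pics/scenee.png')[140:250,160:300];b=cv2.imread('pics/tope.png')[140:225,155:295]
cv2.imwrite('pics/fin.png',np.vstack([cv2.resize(i,None,fx=3.0,fy=3.0,interpolation=cv2.INTER_CUBIC) for i in(a,b)]))"
```

```text
clock 24.55 tcp [ 462.7 -117.7  223.5] panel [  49.4 -235.8  155.3] q [ 0.95  0.64 -1.19  1.99  0.73  1.    0.85] F [-0.3 -0.2  0.2] w 0.2
 shift units [0.72 3.13 6.03]  then turn units [ 0.08 -0.01 -4.24]
tope clip 8 machine xy [117.8 -60.9] px [244.5 169.4]
```

View pics/fin.png

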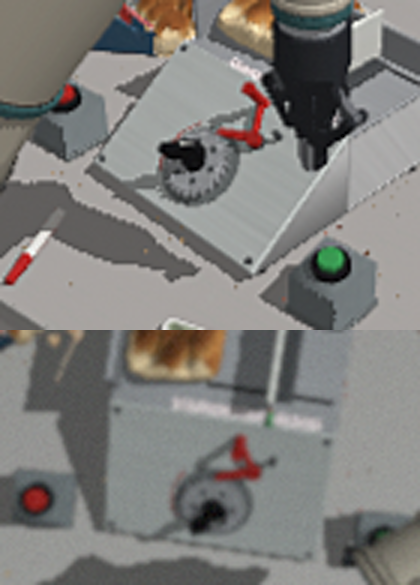

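The pawl nose is in the teeth, the fence foot meets the clip in the top view, both buttons look up and the gripper is clear. I'm handing in.

```bash
python3 -c "
from cell import *
print(finish_job())"
```

```text
the job is handed in; nothing more can be done
None
```

I carried out all the steps in order and handed the job in at about 24.6 s; the hand-in reports no verdict.

- **Red stop button:** pressed until it bottomed out, at up to 69 N. I eased off slowly and the force fell to 5 N and then along the button's spring, which confirms full travel.
- **Pawl off and wheel turned:** I threw the pawl to the right, then turned the wheel about 7 units of 8° (0.98 rad) clockwise by its grip.
- **Pawl back:** thrown to the left. The post was within about 1 px of its predicted in-teeth place.
- **Green start button:** pressed until it bottomed out (32 N at z = 80 mm, like the red one), then I backed the arm off.

**Last checks:**
- **Pointer:** it was hidden behind the clip, so its place comes from the fence edge and the turned angle. Both put it within about 2 mm of the clip's centre, against the 7 mm allowed.
- **Clearance:** the pawl was in the teeth, the force was near zero and the gripper was clear. The bun and the marker pen looked unmoved; I didn't check the other bystanders separately.
- **Buttons:** both looked up again, though the arm partly covered each of them in one view.

**What disagreed:**
- Triangulation put the button tops at 77 mm, but by touch they were at about 86 mm.
- The first part of the turn moved the pointer 38.5 mm where 35 mm was expected.
- The full 35° tilt was not reached over the pawl on its first throw (28° instead), because joint 6 was near its limit. This caused no trouble.

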